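# Clamp a fir-tree blank in the painting clamp

### The job

Take the plywood fir tree from the grooved ledge and stand it upright, foot down and centred, on the seat between the clamp's jaws. Then, with the lever still open, turn the four-armed nut clockwise (seen from the nut's end) until the lever would meet firm resistance from about halfway through its swing, and close the lever fully so that the tree is gripped hard. Leave everything else where it is.

Things in the scene. Friction and masses are not known exactly. Their poses are not given: they have to be found in the camera images.
- clamp: bench clamp fixed to the table, base 150 x 190 x 12 mm. Origin on the table in its middle; z up, y along the level skewer from nut to lever, x across the jaws. Along y: grey fixed jaw (-97 to -73 mm, 75 wide, 150 tall), cork-faced sprung pad, gap for the work, aluminium moving jaw. Pad and moving jaw are 72 mm wide, z = 88 to 148 mm; the rest is lower
- seat (a point): middle of the place for the work, on the steel seat between the jaws, 85 mm above the table, 70 mm wide in x. At the start the gap is 30 to 39 mm wide and this point is within 5 mm of its middle; the seat reaches 11 mm past it towards the moving jaw. The work's 18 mm thickness goes along the clamp's y
- pad_face (a point): middle of the sprung pad's face, which looks along the clamp's +y; under load it gives way by up to 12 mm, about 22 N per mm
- jaw: moving jaw; origin in its gripping face (looks along the clamp's -y), at skewer height. It comes 2.5 mm closer per radian of nut, and 18.6 mm closer over the lever's swing (12 mm of it by 0.67 rad, slower towards the end; a cam); it pushes the work against the pad
- nut (a joint): nut angle (rad), 0 to 7, growing clockwise seen from the nut's end: the top arm moves to the clamp's +x. Starts at 0.5 to 1.5, much too slack: the closed lever grips nothing. At about 4.2 the lever meets the fir tree about halfway (0.6 to 0.7); above 5.5 the clamp is overtightened, below 2.8 the grip is weak. Takes about 0.4 N m to turn, stays where left
- nut_axis (a point): centre of the four-armed nut on the skewer axis, 70 mm above the table, at y = -155 mm of the clamp. Four round dark arms, 14 mm thick, reach 60 mm out, 90 degrees apart, across the skewer; at nut value 0 one points straight up, at value a it leans by a to the clamp's +x. Push an arm with shut fingers, along its arc, not towards the hub
- lever (a joint): cam lever angle (rad), 0 (open, points along the clamp's +y) to 1.6 (closed, points along its -x); swings level, anticlockwise from above. Starts at 0 to 0.3. With the nut right it is loose to 0.6 or 0.7, then needs about 8 to 12 N at 100 mm from the pivot, and past 1.5 it holds itself closed
- lever_pivot (a point): pivot of the lever, 70 mm above the table; it moves with the skewer (2.5 mm towards the clamp's -y per radian of nut)
- lever_end (a point): middle of the lever's round end, 125 mm from the pivot. The lever is a dark steel bar 18 mm wide, 16 mm thick (z = 62 to 78 mm), its end 22 mm across and 20 mm tall.
- fir: plywood fir tree, three sloping tiers on a foot, 120 mm tall, 18 mm thick, at most 76 mm wide, 22 mm wide at the tip, foot 50 mm wide; 0.11 kg. Origin: middle of the underside of the foot; z up the tree, x through its thickness, y across its width. It stands in the groove of the ledge.
- bauble: plywood disc ornament with a cap, 120 mm tall, 72 mm wide, 18 mm thick; same foot and axes as the fir. Stays where it is.
- house: plywood house with a gable, 120 mm tall, 70 mm wide, 18 mm thick; same foot and axes. Stays where it is.
- ledge: wooden ledge fixed on the table, 100 x 310 mm; along its y runs a groove 21 mm wide, floor 15 mm and rims 42 mm above the table, in which the three blanks stand side by side, 95 mm apart, in any order. Origin: on the table, in its middle.
- jar: blue paint jar, 54 mm across, 60 mm tall; a bystander, origin in its underside
- tin: bare metal can, 56 mm across, 70 mm tall; a bystander, origin in its underside
- cup: white cup, 68 mm across, 85 mm tall; a bystander, origin in its underside
- brush: brush, 180 mm long, lying; a bystander, origin in its underside
- varnish: amber bottle, 50 mm across, 130 mm tall; a bystander, origin in its underside
- jar2: red paint jar, 54 mm across, 60 mm tall; a bystander, origin in its underside
- tape: roll of paper tape lying flat, 80 mm across, 22 mm tall; a bystander, origin in its underside
There are look-alikes about, which are no part of the job. Leave any orange look-alike of the fir alone.

How it is judged:
By the outcome, as a careful person would: the job done as asked, in the order asked, and still so for the second after the job is handed in, with the robot touching nothing.
It also fails if it takes over 70 s, if anything falls off the work surface, if the arm or the gripper's body presses on something with over 40 N, if the wrist force passes 120 N, or if a joint passes its speed limit or range.

### The arm

A 6-joint arm with a two-finger parallel gripper is mounted at the origin on the work surface. World frame = base frame: x ahead of the robot, y to its left, z up, the work surface at z = 0. Lengths are in mm, angles in rad, forces in N, time in s.
With the tool pointing down it reaches from about 350 to 875 mm from the base axis. Payload 4.2 kg.
Tool frame: the origin (TCP) lies at the very end of the fingers, on their centre line; the grasp point (between the pads) lies 19 mm behind it; z points along the fingers, y is the line along which they close (so a half turn about z gives the same grasp; the last joint's range is limited). The gripper opens to 85 mm and grips with 20 to 120 N. Pads are 22 mm wide; open, the fingers measure 114 mm over their backs; the gripper's body (76 mm by 85 mm) begins 54 mm behind the grasp point. The pads swing forward as they close: fully open they stand 13 mm farther back than shut.
Start: joints at [-1.068, 0.385, 0.008, 0, -1.194, -0.259], TCP at [150.887, -606.492, 231.312] pointing down, gripper open.
Joint ranges: [-3.14, 3.14], [-1.21, 2.06], [-1.07, 1.41], [-3.16, 2.05], [-2.99, -0.16], [-3.1, 3.1]. Speed limits (rad/s): [2.79, 2.79, 3.14, 3.14, 3.14, 3.14].

### API

Orientations are given as a unit quaternion [x, y, z, w].
In Python, from bench import read_state, get_image, camera_model, job_done gives the robot as it stands.
- The arm moves only by the shell command python3 -m handwheel 'ROWS'. ROWS is JSON, a list of rows, each a list of 7 numbers: the shift along the tool's x, y, z in m, then the turn, a rotation vector about the tool's x, y, z in rad, then the gripper's target within -1 to 1 (fully open at 1, half-way at 0, shut at -1). In form: [[dx, dy, dz, wx, wy, wz, jaw], ...]. A call has 1 to 10 rows; each row is the pose to reach, as a shift and turn from the pose commanded when the call began, along the tool's axes at that moment; what a row does not reach only later rows make up. A row lasts 1/8 s, in which the tool goes at most 62.5 mm and 10.7 degrees, less where a joint would pass 70% of its speed; a pose out of reach is approached as far as the arm can. A call with a gripper value outside its range is refused whole. The fingers move at their own pace and stop on an object; the grip force is fixed at half the most. Time passes only in rows, so rows that repeat a pose let the fingers close. It gives the time, the measured TCP pose, the force, the opening and the grip force at its end, in the units of the state.
- read_state(): the state, without advancing time (a new reading comes with each control period).
- get_image(name): name is "scene" or "top"; returns (picture, depth): 480x640x3 uint8, blue, green, red; 480x640 float32, mm along the optical axis (not along the pixel's ray), 0 where there is no reading.
- camera_model(name): a dict with "K" (3x3 intrinsics, pixels), "rvec" (rotation vector, rad) and "tvec" (3), from world to camera coordinates, as OpenCV has them. Camera axes: x right, y down, z forward; pixel columns grow to the right and rows downward; lengths in mm; the calibration is good to about 2 mm. A picture is of the moment at which its call begins. camera_model takes no time and is no camera call.
- job_done(): hands the job in; it is judged then, once.
The state is a dict: "clock": time; "joints": joint angles; "joint_vel": joint speeds; "joint_efforts": joint torques, N m; "position": TCP position; "ee_rot": TCP orientation; "contact_force": force on the tool from outside, world axes, zero at the start; "wrist_torque": the same for the moment, N m; "gripper_width": finger opening in mm; "grasp_force": force on a finger pad.
Only numpy, scipy, OpenCV 4.12 (cv2) and the standard library are available. Lean on these libraries where they do the work, as an engineer would, in place of code of your own. Each camera call takes 0.05 s, during which the arm holds its last target. There are 200 camera calls.

## Working session

There is one attempt and no reset: what is moved stays moved. The work goes in short steps, Python scripts to look and compute and a shell command to move; the robot and the scene stay as the last step left them, time stands still between calls to the robot, and variables do not carry over. Pictures are saved under pics/ and viewed, at most 10 in all, crops included, and the job is handed in when it is done.

```bash
mkdir -p pics; ls; cat > h.py <<'E'
import numpy as np, cv2
from bench import *
from scipy.spatial.transform import Rotation as R
def cam(n):
    m=camera_model(n); return np.array(m["K"],float),cv2.Rodrigues(np.array(m["rvec"],float))[0],np.array(m["tvec"],float).ravel()
def cloud(n,d):
    K,Rm,t=cam(n); v,u=np.indices(d.shape)
    p=np.stack([(u-K[0,2])/K[0,0]*d,(v-K[1,2])/K[1,1]*d,d],-1)
    return (p-t)@Rm
def proj(n,P):
    K,Rm,t=cam(n); q=(np.atleast_2d(P)@Rm.T+t)@K.T; return q[:,:2]/q[:,2:]
E
python3 - <<'E'
from h import *
for n in("scene","top"):
    im,d=get_image(n); cv2.imwrite(f"pics/{n}0.png",im); np.savez(f"{n}0.npz",im=im,d=d)
    K,Rm,t=cam(n); print(n,-Rm.T@t,Rm[2])
print(read_state())
E
```

```text
pics
scene [ 802.66424827 -449.66870167 1070.10250771] [-0.21181028  0.47556112 -0.8538021 ]
top [ 356.14860319   63.6048804  1155.74873521] [ 0.19797581 -0.00481553 -0.98019508]
{'clock': 0.1, 'joints': array([-1.06840193e+00,  3.85468186e-01,  6.74566137e-03, -4.41908110e-04,
       -1.19401251e+00, -2.58574002e-01]), 'joint_vel': array([-0.00081686, -0.00168386,  0.00365923,  0.00161842, -0.00026798,
       -0.00046314]), 'joint_efforts': array([-5.09696820e-04, -3.93319809e+01,  1.88929671e+01,  4.19786990e+00,
       -2.53086349e-03,  9.01990461e-06]), 'position': array([ 150.75292848, -605.99573144,  230.33029636]), 'ee_rot': array([-1.21527499e-01,  9.92587571e-01,  9.76299552e-04, -1.69300119e-04]), 'contact_force': array([-0.11702524, -0.45701203, -0.76632023]), 'wrist_torque': array([0.00633427, 0.05013684, 0.02132464]), 'grasp_force': 0.0, 'gripper_width': 85.67533944864797}
```

View pics/scene0.png

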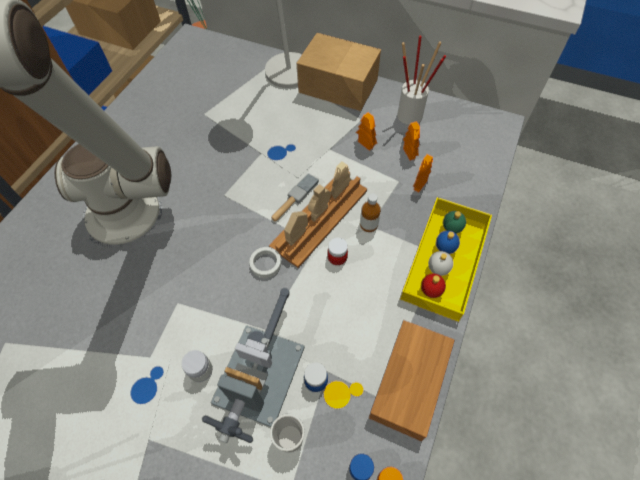

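View pics/top0.png

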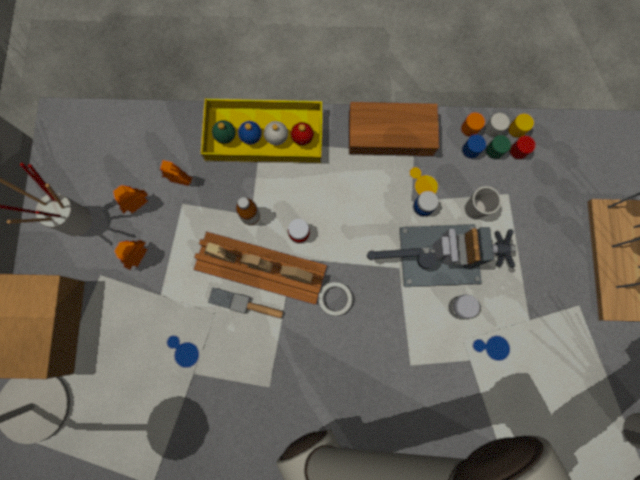

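The scene view shows the ledge blanks at about (297,225), (318,203) and (341,180), with orange look-alikes at (368,131), (412,140) and (423,173). The clamp is at (255,375) and its lever end at (285,293). In the top view the blanks are at (217,249), (257,262) and (297,271), the clamp at (450,250) and the nut at (504,248). Next I enlarge the ledge and the clamp.

```bash
python3 - <<'E'
from h import *
S=np.load("scene0.npz");T=np.load("top0.npz")
a=cv2.resize(S["im"][150:260,265:375],(550,550),interpolation=cv2.INTER_CUBIC)
cv2.imwrite("pics/c1.png",np.clip(a*1.2,0,255).astype(np.uint8))
b=cv2.resize(T["im"][210:300,360:525],(792,432),interpolation=cv2.INTER_CUBIC)
cv2.imwrite("pics/c2.png",np.clip(b*1.2,0,255).astype(np.uint8))
c=cloud("scene",S["d"]);ct=cloud("top",T["d"])
for n,cl,pts in(("s",c,[(297,225),(318,203),(341,180),(285,293),(240,430),(205,417),(250,437)]),("t",ct,[(217,249),(257,262),(297,271),(375,255),(504,248),(450,285),(452,240),(475,240)])):
    for u,v in pts: print(n,(u,v),cl[v,u].round())
# ledge rims from both views
for n,cl in(("s",c),("t",ct)):
    hsv=cv2.cvtColor((S if n=="s" else T)["im"],cv2.COLOR_BGR2HSV)
    P=cl.reshape(-1,3); 
    m=(abs(P[:,2]-42)<5)&(P[:,0]>250)&(P[:,0]<620)&(P[:,1]>120)&(P[:,1]<600)
    Q=P[m][:,:2].astype(np.float32)
    print(n,len(Q),cv2.minAreaRect(Q))
    m=(P[:,2]>60)&(P[:,2]<150)&(P[:,0]>250)&(P[:,0]<620)&(P[:,1]>120)&(P[:,1]<600)
    print(len(P[m]))
E
```

```text
s (297, 225) [495.  94.  99.]
s (318, 203) [514. 179.  92.]
s (341, 180) [541. 271.  91.]
s (285, 293) [540. -74.  79.]
s (240, 430) [ 593. -379.  117.]
s (205, 417) [ 516. -384.  106.]
s (250, 437) [ 602. -377.   45.]
t (217, 249) [531. 274. 137.]
t (257, 262) [505. 186. 137.]
t (297, 271) [487.  98. 133.]
t (375, 255) [535. -80.  75.]
t (504, 248) [ 556. -377.   86.]
t (450, 285) [ 477. -274.    1.]
t (452, 240) [ 560. -239.  148.]
t (475, 240) [ 561. -288.  151.]
s 545 ((556.8677978515625, 306.8730163574219), (376.7909851074219, 136.23008728027344), 86.86922454833984)
1110
t 1021 ((555.1573486328125, 312.88177490234375), (395.7228088378906, 144.5615997314453), 85.31195831298828)
1146
```

View pics/c1.png

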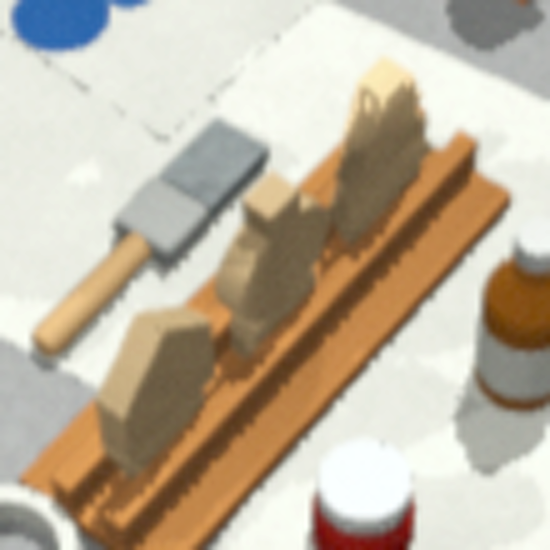

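View pics/c2.png

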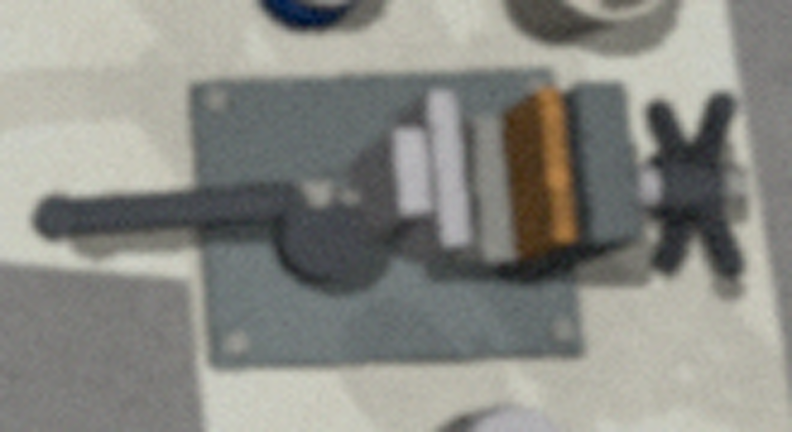

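c1 shows the house (gable) at (297,225). The middle blank at (318,203) has a cap and a round body, so it looks like the bauble. The far one at (341,180) has stepped edges, so it looks like the fir. The orange pieces are the look-alikes to leave alone. c2 shows the clamp: grey jaw on the right, cork, steel seat, aluminium jaw, nut arms in an X, and the lever pointing left. I'll check the silhouettes numerically and fit the poses.

```bash
python3 - <<'E'
from h import *
S=np.load("scene0.npz");T=np.load("top0.npz")
c=cloud("scene",S["d"]).reshape(-1,3);ct=cloud("top",T["d"]).reshape(-1,3)
P=np.vstack([c,ct])
sel=(P[:,2]>50)&(P[:,2]<145)&(P[:,0]>440)&(P[:,0]<580)&(P[:,1]>40)&(P[:,1]<330)
B=P[sel]
# exclude varnish etc: fit line via RANSAC-ish fitLine huber
vx,vy,x0,y0=cv2.fitLine(B[:,:2].astype(np.float32),cv2.DIST_HUBER,0,.01,.01).ravel()
print("groove dir",vx,vy,"yaw",np.degrees(np.arctan2(-vx,vy)))
d=np.array([vx,vy]); 
if d[1]<0:d=-d
n=np.array([d[1],-d[0]]); o=np.array([x0,y0])
s=(B[:,:2]-o)@d; q=(B[:,:2]-o)@n
k=abs(q)<16; print("perp range",np.percentile(q[k],[2,50,98]),k.mean()); B=B[k];s=s[k];q=q[k]
print(np.histogram(s,np.arange(-150,151,15)))
for lo,hi in((-140,-48),(-48,48),(48,150)):
    for z in range(55,142,8):
        m=(s>lo)&(s<hi)&(abs(B[:,2]-z)<4)
        if m.sum()>2: print(z,m.sum(),s[m].min().round(),s[m].max().round(),end=" | ")
    m=(s>lo)&(s<hi); print("\n",o,"top z",B[m,2].max())
    for nm,Z in(("scene",c),("top",ct)):
        m=(abs((Z[:,:2]-o)@n)<18)&((Z[:,:2]-o)@d>lo)&((Z[:,:2]-o)@d<hi)&(Z[:,2]>125)&(Z[:,2]<145)
        w=Z[m]; print(nm,"top pts",len(w),w.mean(0).round(1),"s",((w[:,:2]-o)@d).mean().round(1),"q",np.percentile((w[:,:2]-o)@n,[5,50,95]).round(1))
# clamp base: z 12
for nm,Z in(("scene",c),("top",ct)):
    m=(abs(Z[:,2]-12)<5)&(Z[:,0]>450)&(Z[:,0]<670)&(Z[:,1]>-380)&(Z[:,1]<-130)
    im=(S if nm=="scene" else T)["im"].reshape(-1,3).astype(int)
    m&=(im.sum(1)<420)
    print(nm,"base",m.sum(),cv2.minAreaRect(Z[m][:,:2].astype(np.float32)))
    m=(Z[:,2]>140)&(Z[:,2]<156)&(Z[:,0]>450)&(Z[:,0]<670)&(Z[:,1]>-380)&(Z[:,1]<-130)
    Q=Z[m]; print("jaw tops",len(Q)); 
    h=np.histogram(Q[:,1],np.arange(-340,-200,4)); print(list(zip(h[1].astype(int),h[0])))
    for lo,hi in((-330,-302),(-302,-262),(-262,-225)):
        w=Q[(Q[:,1]>lo)&(Q[:,1]<hi)]
        if len(w)>4: print(lo,w.mean(0).round(1),cv2.minAreaRect(w[:,:2].astype(np.float32)))
    m=(Z[:,2]>66)&(Z[:,2]<90)&(abs(Z[:,0]-545)<45)&(Z[:,1]>-190)&(Z[:,1]<-50)
    w=Z[m]; print("lever",len(w),w[:,1].max(),cv2.fitLine(w[:,:2].astype(np.float32),cv2.DIST_HUBER,0,.01,.01).ravel(), np.median(w[:,2]), w[w[:,1]>w[:,1].max()-20].mean(0))
E
```

```text
groove dir 0.24818361 0.968713 yaw -14.370053
perp range [-12.8189786   -0.28617755   7.55984776] 0.9832705980761188
(array([  0,   0, 195, 197, 194, 149, 118,   0, 107, 180, 221, 152, 108,
        15,  24, 233, 218, 168,  65,   7]), array([-150, -135, -120, -105,  -90,  -75,  -60,  -45,  -30,  -15,    0,
         15,   30,   45,   60,   75,   90,  105,  120,  135,  150]))
55 46 -118.0 -50.0 | 63 55 -119.0 -48.0 | 71 51 -118.0 -48.0 | 79 51 -118.0 -50.0 | 87 56 -118.0 -50.0 | 95 56 -118.0 -50.0 | 103 116 -119.0 -48.0 | 111 119 -113.0 -53.0 | 119 125 -107.0 -58.0 | 127 109 -96.0 -67.0 | 135 51 -88.0 -75.0 | 
 [509.99933 180.5711 ] top z 137.00698289462142
scene top pts 46 [487.2  99.8 130.1] s -83.9 q [-11.3  -1.4   6.3]
top top pts 86 [485.8 102.1 130. ] s -82.0 q [-12.   -4.1   4.4]
55 31 -48.0 36.0 | 63 33 -19.0 46.0 | 71 39 -46.0 44.0 | 79 53 -48.0 46.0 | 87 58 -23.0 47.0 | 95 78 -48.0 48.0 | 103 93 -48.0 45.0 | 111 132 -16.0 41.0 | 119 78 -11.0 33.0 | 127 36 -0.0 24.0 | 135 151 -1.0 26.0 | 
 [509.99933 180.5711 ] top z 139.76436881757564
scene top pts 86 [511.7 191.7 132.6] s 11.
[... 3270 characters left out ...]
(np.int64(-224), np.int64(30)), (np.int64(-220), np.int64(32)), (np.int64(-216), np.int64(3)), (np.int64(-212), np.int64(0)), (np.int64(-208), np.int64(0))]
-330 [ 551.1 -312.5  150.7] ((553.6408081054688, -312.79327392578125), (74.0953369140625, 24.708608627319336), 3.2350122928619385)
-302 [ 555.  -291.7  147.7] ((553.3547973632812, -292.55462646484375), (72.8140869140625, 19.242013931274414), 1.3699924945831299)
-262 [ 548.5 -236.8  147.3] ((549.0496826171875, -236.14527893066406), (71.93168640136719, 22.39118194580078), 0.7790932655334473)
lever 537 -59.970556633935885 [ 2.4126291e-02 -9.9970889e-01  5.3804730e+02 -1.2651241e+02] 78.93923710533514 [534.44875572 -70.17754954  79.26478333]
```

The profiles confirm it: the far blank at scene (341,180) / top (217,249) widens in steps from a narrow tip, so it is the fir. It stands at about (534,283), groove yaw about -14.5°. The middle one has a neck under its cap (bauble) and the near one is the house. Now I'll refine the clamp and bystanders.

```bash
cat > clampfit.py <<'E'
from h import *
def backproj(n,uv,z):
    K,Rm,t=cam(n); C=-Rm.T@t; r=np.array([(uv[0]-K[0,2])/K[0,0],(uv[1]-K[1,2])/K[1,1],1])@Rm
    return C+r*(z-C[2])/r[2]
E
python3 - <<'E'
from clampfit import *
S=np.load("scene0.npz");T=np.load("top0.npz")
cn=[(399.6,227.7),(404.2,286),(480.8,284),(474.6,224.6)]
Q=np.array([backproj("top",p,12) for p in cn]); print(Q.round(1)); print("centre",Q[:, :2].mean(0))
for a,b in((1,0),(2,3)): v=Q[b]-Q[a]; print("x dir deg",np.degrees(np.arctan2(v[1],v[0])),np.linalg.norm(v))
for a,b in((3,0),(2,1)): v=Q[b]-Q[a]; print("y dir deg",np.degrees(np.arctan2(v[1],v[0]))-90,np.linalg.norm(v))
c=cloud("scene",S["d"]).reshape(-1,3);ct=cloud("top",T["d"]).reshape(-1,3)
yaw=np.radians(3.1);o=np.array([549.5,-228.])
A=np.array([[np.cos(yaw),np.sin(yaw)],[-np.sin(yaw),np.cos(yaw)]])
for nm,Z in(("scene",c),("top",ct)):
    L=np.c_[(Z[:,:2]-o)@A.T,Z[:,2]]
    m=(abs(L[:,0])<30)&(L[:,1]>-110)&(L[:,1]<20)&(Z[:,2]>60)
    for y in range(-104,0,4):
        w=L[m&(L[:,1]>=y)&(L[:,1]<y+4)]
        if len(w): print(nm[0],y,len(w),np.percentile(w[:,2],[0,25,50,75,100]).round(),end=" ; ")
    print()
    m=(abs(L[:,0])<60)&(L[:,1]<-73)&(L[:,1]>-97)&(L[:,2]>143); w=L[m]; print("fixed jaw x",np.percentile(w[:,0],[1,99]),"y",np.percentile(w[:,1],[1,99]))
    # nut
    m=(np.hypot(L[:,0],L[:,2]-70)<66)&(abs(L[:,1]+155)<16)&(L[:,2]>8); w=L[m]
    r=np.hypot(w[:,0],w[:,2]-70);a=np.arctan2(w[:,0],w[:,2]-70);k=r>22
    print("nut",k.sum(),"y",np.percentile(w[k,1],[5,50,95]).round(1)); h=np.histogram(np.degrees(a[k]),np.arange(-180,181,10)); print([(int(x),int(n)) for x,n in zip(h[1],h[0]) if n])
    k&=abs(a)<1.75; print("nut mod90", np.degrees(np.angle(np.exp(4j*a[k]).mean())/4)%90)
    # objects
    for name,b,hh in(("cup",(580,680,-400,-310),85),("tin",(420,500,-340,-270),70),("jar",(600,680,-290,-220),60),("varn",(540,640,190,290),130),("jar2",(540,620,80,160),60)):
        w=Z[(Z[:,0]>b[0])&(Z[:,0]<b[1])&(Z[:,1]>b[2])&(Z[:,1]<b[3])&(Z[:,2]>hh-12)&(Z[:,2]<hh+8)]
        if len(w)>5:print(name,len(w),w.min(0).round(),w.max(0).round())
    m=(L[:,2]>66)&(L[:,2]<90)&(abs(L[:,0])<40)&(L[:,1]>75)&(L[:,1]<190);w=L[m]
    f=cv2.fitLine(w[:,:2].astype(np.float32),cv2.DIST_HUBER,0,.01,.01).ravel(); print("lever local",f,w[:,1].max(),np.percentile(w[:,2],[10,50,90]))
E
```

```text
[[ 616.  -150.    12. ]
 [ 471.2 -158.8   12. ]
 [ 479.8 -345.6   12. ]
 [ 627.9 -337.5   12. ]]
centre [ 548.71991337 -247.97668884]
x dir deg 3.498420672933285 145.09719183272242
x dir deg 3.115642222366496 148.33174132773433
y dir deg 3.62533479297322 187.90840575050254
y dir deg 2.635599288526791 186.93818182116667
s -104 20 [73. 76. 79. 80. 83.] ; s -100 217 [ 60.  85. 108. 131. 152.] ; s -96 68 [145. 148. 149. 150. 154.] ; s -92 63 [145. 149. 149. 150. 156.] ; s -88 70 [144. 148. 149. 150. 154.] ; s -84 65 [146. 149. 150. 151. 154.] ; s -80 64 [147. 149. 150. 151. 153.] ; s -76 42 [145. 147. 148. 150. 153.] ; s -72 1 [121. 121. 121. 121. 121.] ; s -68 143 [ 85. 126. 137. 146. 151.] ; s -64 60 [144. 146. 148. 149. 151.] ; s -60 45 [144. 147. 148. 149. 152.] ; s -52 3 [85. 85. 86. 87. 88.] ; s -48 20 [80. 85. 86. 87. 89.] ; s -44 55 [81. 83. 84. 85. 89.] ; s -40 57 [81. 83. 85. 86. 89.] ; s -36 51 [80. 83. 84. 86. 88.] ; s -32 32 [80. 83. 84. 86. 89.] ; s -28 7 [72. 73. 74. 75. 76.] ; s -24 12 [ 70.  73.  75.  90. 146.] ; s -20 240 [ 61. 106. 124. 143. 151.] ; s -16 57 [ 61. 146.
[... 1512 characters left out ...]
. 143. 148. 153.] ; t -4 34 [ 75. 142. 144. 145. 147.] ; 
fixed jaw x [-36.96816579  35.95623956] y [-95.93364888 -73.04338336]
nut 327 y [-158.3 -151.4 -147.2]
[(-150, 13), (-140, 45), (-130, 4), (-60, 20), (-50, 65), (-40, 12), (10, 9), (20, 56), (30, 36), (40, 2), (90, 1), (100, 7), (110, 43), (120, 14)]
nut mod90 35.987131702455976
cup 138 [ 638. -376.   74.] [ 680. -310.   91.]
tin 225 [ 420. -316.   59.] [ 448. -270.   77.]
jar 52 [ 653. -233.   49.] [ 679. -220.   66.]
varn 62 [540. 213. 119.] [640. 289. 137.]
jar2 307 [575.  82.  49.] [620. 125.  67.]
lever local [ 4.86557968e-02 -9.98815596e-01 -4.99258232e+00  1.22772736e+02] 168.61760789777043 [75.26350908 78.69939907 81.72565233]
```

```bash
cat > go.py <<'E'
from h import *
import sys
def plan(pos,yaw=None):
    s=read_state(); Rc=R.from_quat(s["ee_rot"]); d=Rc.inv().apply(np.array(pos)-s["position"])/1000
    y=Rc.apply([0,1,0]); cy=np.degrees(np.arctan2(y[1],y[0])); w=np.zeros(3)
    if yaw is not None:
        yy=np.radians(yaw); Y=np.array([np.cos(yy),np.sin(yy),0]);Z=np.array([0,0,-1.]);X=np.cross(Y,Z)
        w=(Rc.inv()*R.from_matrix(np.c_[X,Y,Z])).as_rotvec()
    print("d",d.round(4),"w",w.round(3),"yaw",cy.round(2),"|d|",np.linalg.norm(d).round(3),"rows>=",np.ceil(np.linalg.norm(d)/.0625),"clock",round(s["clock"],2),"pos",s["position"].round(1),"F",s["contact_force"].round(1),"tilt",Rc.apply([0,0,1]).round(4))
if __name__=="__main__":
    a=[float(x) for x in sys.argv[1:]]
    plan(a[:3],a[3] if len(a)>3 else None)
E
python3 go.py 520 -150 260 ; python3 go.py 534 283 230 165.5; python3 -c "
from clampfit import *
c=cloud('scene',np.load('scene0.npz')['d']);print(c[200:206,368:373].mean((0,1)), backproj('top',(246,204),130))"
```

```text
d [-0.4683  0.3535 -0.029 ] w [0. 0. 0.] yaw 103.96 |d| 0.587 rows>= 10.0 clock 0.1 pos [ 150.8 -606.   230.3] F [-0.1 -0.5 -0.8] tilt [-6.0e-04  1.9e-03 -1.0e+00]
d [-0.5864  0.7703  0.0018] w [ 2.000e-03  1.000e-03 -1.074e+00] yaw 103.96 |d| 0.968 rows>= 16.0 clock 0.1 pos [ 150.8 -606.   230.3] F [-0.1 -0.5 -0.8] tilt [-6.0e-04  1.9e-03 -1.0e+00]
[639.94653995 215.12793967 115.3835001 ] [636.51522686 216.94703087 130.        ]
```

```bash
python3 -m handwheel '[[-0.468,0.353,-0.029,0,0,-0.5,0],[-0.468,0.353,-0.029,0,0,-0.5,0],[-0.468,0.353,-0.029,0,0,-0.5,0],[-0.468,0.353,-0.029,0,0,-0.5,0],[-0.468,0.353,-0.029,0,0,-0.5,0],[-0.468,0.353,-0.029,0,0,-0.5,0],[-0.468,0.353,-0.029,0,0,-0.5,0],[-0.468,0.353,-0.029,0,0,-0.5,0],[-0.468,0.353,-0.029,0,0,-0.5,0],[-0.468,0.353,-0.029,0,0,-0.5,0]]' ; python3 go.py 534 283 200 165.5
```

```text
clock: 1.35
position: [521.3, -148.4, 259.9]
ee_rot: [-0.365, 0.931, 0.0, -0.0]
contact_force: [-0.1, -0.2, -0.3]
gripper_width: 42.4
grasp_force: 0.0
d [-0.3025  0.3079  0.06  ] w [ 0.001 -0.    -0.571] yaw 132.8 |d| 0.436 rows>= 7.0 clock 1.35 pos [ 521.3 -148.4  259.9] F [-0.1 -0.2 -0.3] tilt [-5.e-04  3.e-04 -1.e+00]
```

```bash
python3 -m handwheel '[[-0.3025,0.308,0.06,0,0,-0.571,0],[-0.3025,0.308,0.06,0,0,-0.571,0],[-0.3025,0.308,0.06,0,0,-0.571,0],[-0.3025,0.308,0.06,0,0,-0.571,0],[-0.3025,0.308,0.06,0,0,-0.571,0],[-0.3025,0.308,0.06,0,0,-0.571,0],[-0.3025,0.308,0.06,0,0,-0.571,0],[-0.3025,0.308,0.06,0,0,-0.571,0],[-0.3025,0.308,0.06,0,0,-0.571,0]]' ; python3 go.py 534 283 92 165.5
```

```text
clock: 2.48
position: [533.6, 279.9, 199.7]
ee_rot: [-0.611, 0.792, -0.0, -0.001]
contact_force: [0.1, -0.2, 0.3]
gripper_width: 42.5
grasp_force: 0.0
d [-0.0032  0.0003  0.1077] w [ 0.001 -0.001 -0.003] yaw 165.33 |d| 0.108 rows>= 2.0 clock 2.48 pos [533.6 279.9 199.7] F [ 0.1 -0.2  0.3] tilt [-0.0013 -0.0012 -1.    ]
```

```bash
python3 -m handwheel '[[0,0,0.05,0,0,0,0],[0,0,0.09,0,0,0,0],[0,0,0.108,0,0,0,0],[0,0,0.108,0,0,0,0],[0,0,0.108,0,0,0,0]]' ; python3 go.py 534 283 92 165.5
```

```text
clock: 3.1
position: [534.9, 280.0, 93.8]
ee_rot: [-0.611, 0.792, -0.0, 0.001]
contact_force: [-0.1, 0.3, -0.2]
gripper_width: 42.8
grasp_force: 0.0
d [-0.0026  0.0016  0.0018] w [-0.002  0.002 -0.004] yaw 165.27 |d| 0.004 rows>= 1.0 clock 3.1 pos [534.9 280.   93.8] F [-0.1  0.3 -0.2] tilt [ 0.0019  0.0012 -1.    ]
```

```bash
python3 -m handwheel '[[-0.0025,0.0015,0.002,0,0,0,0],[-0.0025,0.0015,0.002,0,0,0,0],[-0.0025,0.0015,0.002,0,0,0,-1],[-0.0025,0.0015,0.002,0,0,0,-1],[-0.0025,0.0015,0.002,0,0,0,-1],[-0.0025,0.0015,0.002,0,0,0,-1],[-0.0025,0.0015,0.002,0,0,0,-1],[-0.0025,0.0015,0.002,0,0,0,-1]]' ; python3 - <<'E'
from h import *
s=read_state();print(s["position"],s["gripper_width"],s["grasp_force"],s["contact_force"])
im,d=get_image("scene");c=cloud("scene",d);x=proj("scene",[534,283,90])[0].astype(int);print(x)
a=im[x[1]-60:x[1]+60,x[0]-70:x[0]+70];cv2.imwrite("pics/g1.png",cv2.resize(a,(700,600),interpolation=cv2.INTER_CUBIC))
E
```

```text
clock: 4.1
position: [533.2, 283.5, 90.7]
ee_rot: [-0.611, 0.792, -0.0, 0.0]
contact_force: [-0.8, 0.6, 3.4]
gripper_width: 17.3
grasp_force: 59.1
[533.19732554 283.46564947  90.65143993] 17.315376884038002 59.07235477119684 [-0.75236859  0.5651482   3.35580734]
[340 176]
```

View pics/g1.png

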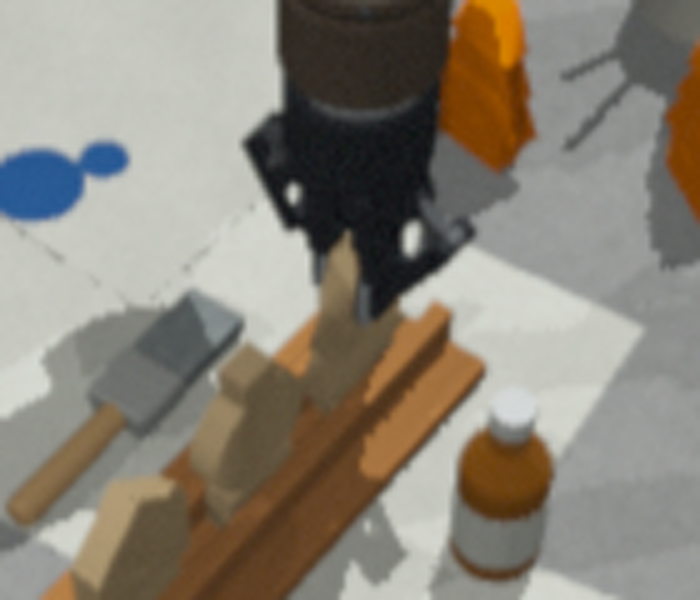

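The fingers hold the fir's upper tiers between the pads, at about (345,280) in the crop, with an opening of 17.3 mm. The bauble and house are untouched. Now I lift.

```bash
python3 -m handwheel '[[0,0,-0.02,0,0,0,-1],[0,0,-0.06,0,0,0,-1],[0,0,-0.11,0,0,0,-1],[0,0,-0.165,0,0,0,-1],[0,0,-0.165,0,0,0,-1],[0,0,-0.165,0,0,0,-1]]' ; python3 go.py 551.7 -267.9 255 93.1
```

```text
clock: 4.9
position: [532.3, 282.9, 253.8]
ee_rot: [-0.611, 0.792, 0.0, -0.001]
contact_force: [-0.4, -0.6, -1.5]
gripper_width: 17.2
grasp_force: 59.6
d [ 0.5278 -0.1585 -0.0008] w [ 1.00e-03 -3.00e-03  1.26e+00] yaw 165.3 |d| 0.551 rows>= 9.0 clock 4.9 pos [532.3 282.9 253.8] F [-0.4 -0.6 -1.5] tilt [-2.5e-03 -9.0e-04 -1.0e+00]
```

```bash
python3 -m handwheel '[[0.05,-0.015,0,0,0,0.13,-1],[0.105,-0.032,0,0,0,0.26,-1],[0.165,-0.05,0,0,0,0.4,-1],[0.225,-0.068,0,0,0,0.54,-1],[0.285,-0.086,0,0,0,0.68,-1],[0.345,-0.104,0,0,0,0.82,-1],[0.4,-0.12,0,0,0,0.97,-1],[0.45,-0.135,0,0,0,1.1,-1],[0.495,-0.149,0,0,0,1.2,-1],[0.528,-0.1585,0,0,0,1.26,-1]]' ; python3 -m handwheel '[[0,0,0,0,0,0,-1],[0,0,0,0,0,0,-1],[0,0,0,0,0,0,-1]]'; python3 go.py 551.7 -267.9 255 93.1
python3 - <<'E'
from clampfit import *
# silhouette of the carried fir: foot position in the clamp frame
yaw=np.radians(3.1);o=np.array([549.5,-228.]);A=np.array([[np.cos(yaw),np.sin(yaw)],[-np.sin(yaw),np.cos(yaw)]])
zt=read_state()["position"][2]
for n in("scene","top"):
    im,d=get_image(n);Z=cloud(n,d).reshape(-1,3);L=np.c_[(Z[:,:2]-o)@A.T,Z[:,2]]
    m=(abs(L[:,0])<50)&(abs(L[:,1]+40)<22)&(L[:,2]>zt-80)&(L[:,2]<zt-2);w=L[m]
    for z in range(0,80,8):
        q=w[abs(w[:,2]-(zt-76+z+4))<4]
        if len(q)>3: print(n,z,len(q),"x",np.percentile(q[:,0],[2,98]).round(1),"y",np.percentile(q[:,1],[2,50,98]).round(1))
E
```

```text
clock: 6.15
position: [551.4, -269.3, 252.1]
ee_rot: [-0.025, 1.0, 0.001, -0.003]
contact_force: [0.2, 0.5, -2.0]
gripper_width: 17.5
grasp_force: 59.5
clock: 6.52
position: [552.6, -266.5, 254.7]
ee_rot: [-0.028, 1.0, 0.0, -0.001]
contact_force: [-0.1, 0.8, -0.5]
gripper_width: 17.3
grasp_force: 59.6
d [ 0.001  -0.0013 -0.0003] w [ 0.001 -0.001  0.002] yaw 93.23 |d| 0.002 rows>= 1.0 clock 6.53 pos [ 552.6 -266.5  254.7] F [-0.1  0.8 -0.5] tilt [-1.2e-03  5.0e-04 -1.0e+00]
scene 0 18 x [-18.5  27.9] y [-48.3 -47.9 -46.7]
scene 8 28 x [-16.2  28.2] y [-48.8 -47.9 -45.9]
scene 16 27 x [-14.3  27.9] y [-48.6 -47.9 -46.4]
scene 24 24 x [-7.1 40.4] y [-48.3 -47.7 -32.6]
scene 32 56 x [-1.  41.1] y [-48.4 -46.1 -30.4]
scene 40 52 x [-2.1 36.5] y [-48.2 -44.2 -30.3]
scene 48 22 x [ 6.1 33. ] y [-48.5 -47.8 -34.9]
scene 56 36 x [ 8.5 32.8] y [-48.2 -43.4 -31.8]
scene 64 41 x [10.  30.8] y [-48.3 -41.2 -30.8]
scene 72 12 x [10.7 27.2] y [-48.5 -45.  -29.8]
top 32 22 x [-34.8  11.1] y [-47.  -40.5 -32.5]
top 40 30 x [-31.7  -1. ] y [-46.6 -37.7 -29.7]
top 48 24 x [-27.2   0.4] y [-46.9 -30.2 -28.2]
top 56 27 x [-27.3  -3.2] y [-45.  -30.5 -29.1]
top 64 32 x [-25.9 -11.5] y [-47.1 -36.  -29.2]
top 72 9 x [-21.3 -13.4] y [-46.2 -30.7 -29.4]
```

The carried fir sits about 3 mm towards +x, so I correct that and descend between the jaws.

```bash
python3 -m handwheel '[[0.003,-0.001,0,0,0,0,-1],[0.003,-0.001,0.03,0,0,0,-1],[0.003,-0.001,0.055,0,0,0,-1],[0.003,-0.001,0.075,0,0,0,-1],[0.003,-0.001,0.085,0,0,0,-1],[0.003,-0.001,0.09,0,0,0,-1],[0.003,-0.001,0.092,0,0,0,-1],[0.003,-0.001,0.092,0,0,0,-1],[0.003,-0.001,0.092,0,0,0,-1]]'
```

```text
clock: 7.75
position: [550.1, -268.9, 164.0]
ee_rot: [-0.027, 1.0, -0.0, 0.001]
contact_force: [-0.1, 0.7, -1.0]
gripper_width: 17.1
grasp_force: 59.7
```

```bash
python3 -m handwheel '[[0,0,0.001,0,0,0,-1],[0,0,0.001,0,0,0,-1]]'; python3 -m handwheel '[[0,0,0.001,0,0,0,-1],[0,0,0.001,0,0,0,-1]]';python3 -m handwheel '[[0,0,0.001,0,0,0,-1],[0,0,0.001,0,0,0,-1]]'
```

```text
clock: 8.0
position: [549.7, -268.8, 162.3]
ee_rot: [-0.027, 1.0, 0.0, 0.0]
contact_force: [-0.0, -0.1, -1.4]
gripper_width: 17.2
grasp_force: 59.7
clock: 8.25
position: [549.7, -268.7, 161.2]
ee_rot: [-0.027, 1.0, 0.0, -0.0]
contact_force: [0.5, 1.3, -1.3]
gripper_width: 17.1
grasp_force: 59.7
clock: 8.5
position: [549.9, -268.8, 160.6]
ee_rot: [-0.027, 1.0, -0.0, 0.0]
contact_force: [-0.6, 0.5, 0.6]
gripper_width: 17.2
grasp_force: 59.7
```

```bash
python3 -m handwheel '[[0,0,0.001,0,0,0,-1],[0,0,0.001,0,0,0,-1]]'; python3 - <<'E'
from clampfit import *
yaw=np.radians(3.1);o=np.array([549.5,-228.]);A=np.array([[np.cos(yaw),np.sin(yaw)],[-np.sin(yaw),np.cos(yaw)]])
im,d=get_image("scene");Z=cloud("scene",d).reshape(-1,3);L=np.c_[(Z[:,:2]-o)@A.T,Z[:,2]]
m=(abs(L[:,0])<50)&(abs(L[:,1]+40)<13)&(L[:,2]>100)&(L[:,2]<160);w=L[m]
print(len(w),np.percentile(w[:,0],[2,98]),np.percentile(w[:,1],[2,98]))
cv2.imwrite("pics/p1.png",cv2.resize(im[310:470,170:330],(600,600),interpolation=cv2.INTER_CUBIC))
E
```

```text
clock: 8.75
position: [549.9, -268.9, 160.7]
ee_rot: [-0.028, 1.0, -0.0, 0.0]
contact_force: [-2.2, 1.1, 5.7]
gripper_width: 17.2
grasp_force: 60.5
189 [-2.99259304 37.4425889 ] [-50.58899778 -32.94770937]
```

View pics/p1.png

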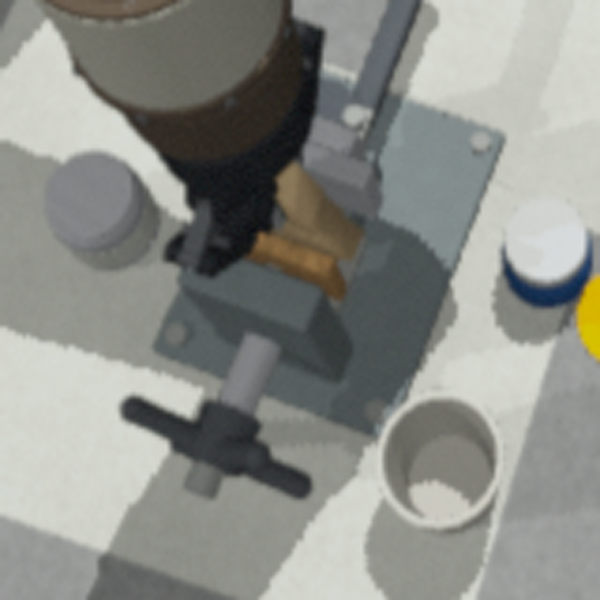

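The fir stands between the jaws (around (320,215)) with light contact on the seat. The wrist reads 5.7 N and the tree is centred within about 1–2 mm. I release and back off.

```bash
python3 -m handwheel '[[0,0,-0.0005,0,0,0,-0.3],[0,0,-0.0005,0,0,0,-0.1],[0,0,-0.0005,0,0,0,-0.1],[0,0,-0.0005,0,0,0,-0.1],[0,0,-0.03,0,0,0,-0.1],[0,0,-0.085,0,0,0,-0.1],[0,0,-0.085,0,0,0,-0.1]]'; python3 go.py 492.5 -380 235 93.1
```

```text
clock: 9.68
position: [552.3, -269.8, 249.9]
ee_rot: [-0.028, 1.0, -0.002, 0.005]
contact_force: [-0.1, 0.0, -0.2]
gripper_width: 38.4
grasp_force: 0.0
d [ 0.066  -0.1066  0.0147] w [-0.004  0.01   0.001] yaw 93.18 |d| 0.126 rows>= 3.0 clock 9.68 pos [ 552.3 -269.8  249.9] F [-0.1  0.  -0.2] tilt [ 0.0104 -0.0038 -0.9999]
```

```bash
python3 go.py 486 -386.7 250 93.1; python3 -m handwheel '[[0.03,-0.05,0,0,0,0,-1],[0.06,-0.1,0,0,0,0,-1],[0.06,-0.12,0,0,0,0,-1],[0.06,-0.12,0,0,0,0,-1],[0.06,-0.12,0,0,0,0,-1],[0.06,-0.12,0,0,0,0,-1]]';python3 go.py 486 -386.7 95 93.1; python3 - <<'E'
from clampfit import *
yaw=np.radians(3.1);o=np.array([549.5,-228.]);A=np.array([[np.cos(yaw),np.sin(yaw)],[-np.sin(yaw),np.cos(yaw)]])
for n in("scene","top"):
    im,d=get_image(n);Z=cloud(n,d).reshape(-1,3);L=np.c_[(Z[:,:2]-o)@A.T,Z[:,2]]
    for z in range(156,210,8):
        q=L[(abs(L[:,0])<50)&(abs(L[:,1]+40)<22)&(abs(L[:,2]-z)<4)]
        if len(q)>3: print(n,z,len(q),"x",np.percentile(q[:,0],[2,98]).round(1),"y",np.percentile(q[:,1],[2,98]).round(1))
E
```

```text
d [ 0.0727 -0.113  -0.0004] w [-0.004  0.01   0.001] yaw 93.18 |d| 0.134 rows>= 3.0 clock 9.68 pos [ 552.3 -269.8  249.9] F [-0.1  0.  -0.2] tilt [ 0.0104 -0.0038 -0.9999]
clock: 10.42
position: [497.1, -390.7, 244.3]
ee_rot: [-0.028, 1.0, 0.0, -0.0]
contact_force: [0.5, 0.4, -0.4]
gripper_width: 0.1
grasp_force: 0.0
d [0.0108 0.0046 0.1493] w [ 0.    -0.     0.002] yaw 93.24 |d| 0.15 rows>= 3.0 clock 10.43 pos [ 497.1 -390.7  244.3] F [ 0.5  0.4 -0.4] tilt [-0.e+00  2.e-04 -1.e+00]
scene 156 55 x [-23.   26.7] y [-50.9 -32.9]
scene 164 26 x [-18.   22.1] y [-50.8 -36.7]
scene 172 29 x [-22.4  23.2] y [-50.8 -33.1]
scene 180 42 x [-20.3  22.4] y [-50.7 -32.5]
scene 188 47 x [-18.2  20. ] y [-50.8 -33.3]
scene 196 45 x [-13.5  16.1] y [-50.7 -32.8]
scene 204 129 x [-10.4  13.1] y [-50.4 -33.1]
top 156 50 x [-27.4  25.7] y [-50.3 -31.3]
top 164 37 x [-22.5  21.4] y [-47.9 -31.3]
top 172 30 x [-22.4  18.3] y [-46.9 -31.5]
top 180 44 x [-22.7  22.7] y [-49.  -31.3]
top 188 47 x [-19.6  19.1] y [-49.  -31.1]
top 196 45 x [-16.8  14.1] y [-50.6 -31.3]
top 204 103 x [-12.4  13.3] y [-49.4 -31.4]
```

The fir stands upright and centred: x offset about 0, y about -41 against the seat at about -40. Next is the nut.

```bash
python3 -m handwheel '[[0.011,0.0045,0,0,0,0,-1],[0.011,0.0045,0.05,0,0,0,-1],[0.011,0.0045,0.1,0,0,0,-1],[0.011,0.0045,0.149,0,0,0,-1],[0.011,0.0045,0.149,0,0,0,-1],[0.011,0.0045,0.149,0,0,0,-1]]';python3 go.py 566 -382.4 95 93.1
```

```text
clock: 11.28
position: [486.3, -388.7, 97.5]
ee_rot: [-0.028, 1.0, -0.001, 0.001]
contact_force: [0.3, 0.2, 0.8]
gripper_width: 0.1
grasp_force: 0.0
d [-0.0799  0.0018  0.0027] w [-0.002  0.002  0.002] yaw 93.19 |d| 0.08 rows>= 2.0 clock 11.28 pos [ 486.3 -388.7   97.5] F [0.3 0.2 0.8] tilt [ 0.0026 -0.0022 -1.    ]
```

```bash
python3 -m handwheel '[[-0.01,0.001,0.002,0,0,0,-1],[-0.02,0.001,0.002,0,0,0,-1],[-0.03,0.0015,0.002,0,0,0,-1],[-0.04,0.0015,0.002,0,0,0,-1],[-0.05,0.002,0.002,0,0,0,-1],[-0.06,0.002,0.002,0,0,0,-1],[-0.07,0.002,0.002,0,0,0,-1],[-0.08,0.002,0.002,0,0,0,-1],[-0.08,0.002,0.002,0,0,0,-1],[-0.08,0.002,0.002,0,0,0,-1]]'; cat > nut.py <<'E'
from clampfit import *
yaw=np.radians(3.1);o=np.array([549.5,-228.]);A=np.array([[np.cos(yaw),np.sin(yaw)],[-np.sin(yaw),np.cos(yaw)]])
for n in("scene","top"):
    im,d=get_image(n);Z=cloud(n,d).reshape(-1,3);L=np.c_[(Z[:,:2]-o)@A.T,Z[:,2]]
    m=(np.hypot(L[:,0],L[:,2]-70)<64)&(abs(L[:,1]+155)<12)&(L[:,2]>10);w=L[m]
    r=np.hypot(w[:,0],w[:,2]-70);a=np.degrees(np.arctan2(w[:,0],w[:,2]-70));k=r>25
    h=np.histogram(a[k],np.arange(-180,181,10)); print(n,[(int(x),int(q)) for x,q in zip(h[1],h[0]) if q>2])
E
python3 nut.py; python3 go.py 566 -382.4 95 93.1
```

```text
clock: 12.52
position: [557.3, -382.3, 93.6]
ee_rot: [-0.026, 1.0, 0.002, -0.008]
contact_force: [-14.9, -3.6, 3.9]
gripper_width: 0.1
grasp_force: 7.8
scene [(0, 3), (10, 17), (20, 52), (30, 21), (100, 24), (110, 90)]
top []
d [-0.0084 -0.0005 -0.0015] w [ 0.004 -0.016 -0.001] yaw 93.02 |d| 0.009 rows>= 1.0 clock 12.62 pos [ 557.6 -382.3   93.6] F [-14.4  -3.5   4.1] tilt [-0.0159  0.003  -0.9999]
```

```bash
python3 -m handwheel '[[-0.008,0,0,0,0,0,-1],[-0.016,0,0,0,0,0,-1],[-0.024,0,0,0,0,0,-1],[-0.024,0,0,0,0,0,-1],[-0.024,0,0,0,0,0,-1]]'; python3 nut.py; python3 go.py 486 -386.7 180 93.1
```

```text
clock: 13.25
position: [586.1, -380.5, 94.7]
ee_rot: [-0.027, 1.0, 0.001, -0.003]
contact_force: [-8.4, -0.1, 4.6]
gripper_width: 0.1
grasp_force: 3.7
scene [(50, 40), (60, 27), (140, 14)]
top []
d [ 0.1008 -0.0006 -0.0846] w [ 0.001 -0.006  0.   ] yaw 93.11 |d| 0.132 rows>= 3.0 clock 13.35 pos [ 586.1 -380.5   94.7] F [-7.8 -0.7  4.1] tilt [-6.5e-03  9.0e-04 -1.0e+00]
```

```bash
python3 -m handwheel '[[0.002,0,-0.03,0,0,0,-1],[0.002,0,-0.075,0,0,0,-1],[0.04,0.002,-0.085,0,0,0,-1],[0.09,0.002,-0.085,0,0,0,-1],[0.098,0.002,-0.085,0,0,0,-1],[0.098,0.002,-0.085,0,0,0,-1],[0.098,0.002,-0.085,0,0,0,-1]]'; python3 nut.py; python3 go.py 490 -386.5 95 93.1
```

```text
clock: 14.22
position: [492.4, -383.8, 178.7]
ee_rot: [-0.028, 1.0, -0.0, 0.001]
contact_force: [0.1, -0.1, -0.2]
gripper_width: 0.2
grasp_force: 0.0
scene [(-120, 27), (-110, 12), (-30, 56), (-20, 56), (40, 9), (50, 90), (60, 29), (140, 23)]
top []
d [ 0.0023 -0.0028  0.083 ] w [-0.     0.     0.001] yaw 93.18 |d| 0.083 rows>= 2.0 clock 14.32 pos [ 492.2 -383.6  178. ] F [ 1.2 -0.2  0.2] tilt [ 1.e-04 -1.e-04 -1.e+00]
```

```bash
python3 -m handwheel '[[0.002,-0.003,0.04,0,0,0,-1],[0.002,-0.003,0.083,0,0,0,-1],[0.002,-0.003,0.083,0,0,0,-1],[0.002,-0.003,0.083,0,0,0,-1]]'; python3 -m handwheel '[[-0.01,0.001,0,0,0,0,-1],[-0.02,0.001,0,0,0,0,-1],[-0.03,0.0015,0,0,0,0,-1],[-0.04,0.0015,0,0,0,0,-1],[-0.05,0.002,0,0,0,0,-1],[-0.06,0.002,0,0,0,0,-1],[-0.07,0.002,0,0,0,0,-1],[-0.08,0.002,0,0,0,0,-1],[-0.088,0.002,0,0,0,0,-1],[-0.088,0.002,0,0,0,0,-1]]'; python3 nut.py;python3 go.py 585 -380.5 95 93.1
```

```text
clock: 14.82
position: [490.6, -387.4, 96.7]
ee_rot: [-0.028, 1.0, -0.001, 0.001]
contact_force: [0.6, -0.1, 0.6]
gripper_width: -0.2
grasp_force: 0.0
clock: 16.08
position: [570.1, -379.3, 93.7]
ee_rot: [-0.027, 1.0, 0.003, -0.008]
contact_force: [-13.2, -0.3, 3.7]
gripper_width: -0.1
grasp_force: 5.4
scene [(30, 10), (40, 80), (50, 14), (120, 4), (130, 44)]
top []
d [-0.0148 -0.0019 -0.0015] w [ 0.006 -0.016 -0.001] yaw 93.03 |d| 0.015 rows>= 1.0 clock 16.18 pos [ 570.1 -379.4   93.8] F [-12.6  -0.9   2.7] tilt [-0.0163  0.0049 -0.9999]
```

```bash
python3 -m handwheel '[[-0.006,-0.001,0,0,0,0,-1],[-0.01,-0.001,0,0,0,0,-1],[-0.01,-0.001,0,0,0,0,-1],[-0.01,-0.001,0,0,0,0,-1]]'; python3 nut.py;python3 -m handwheel '[[0.004,0,-0.03,0,0,0,-1],[0.004,0,-0.075,0,0,0,-1],[0.05,0.002,-0.1,0,0,0,-1],[0.1,0.002,-0.1,0,0,0,-1],[0.1,0.002,-0.1,0,0,0,-1],[0.1,0.002,-0.1,0,0,0,-1]]'; python3 nut.py; python3 - <<'E'
from h import *
im,d=get_image("scene");np.savez("s2.npz",im=im,d=d)
cv2.imwrite("pics/n2.png",cv2.resize(im[340:470,170:330],(738,600),interpolation=cv2.INTER_CUBIC))
E
```

```text
clock: 16.68
position: [582.6, -380.0, 95.1]
ee_rot: [-0.027, 1.0, 0.002, -0.005]
contact_force: [-9.5, 0.9, 5.1]
gripper_width: -0.1
grasp_force: 4.3
scene [(40, 5), (50, 61), (60, 11), (140, 18)]
top []
clock: 17.52
position: [487.8, -384.1, 195.8]
ee_rot: [-0.027, 1.0, -0.0, 0.001]
contact_force: [-0.5, 0.1, -0.4]
gripper_width: 0.1
grasp_force: 0.0
scene [(-120, 27), (-40, 7), (-30, 77), (-20, 34), (40, 19), (50, 97), (60, 11), (130, 4), (140, 19)]
top []
```

View pics/n2.png

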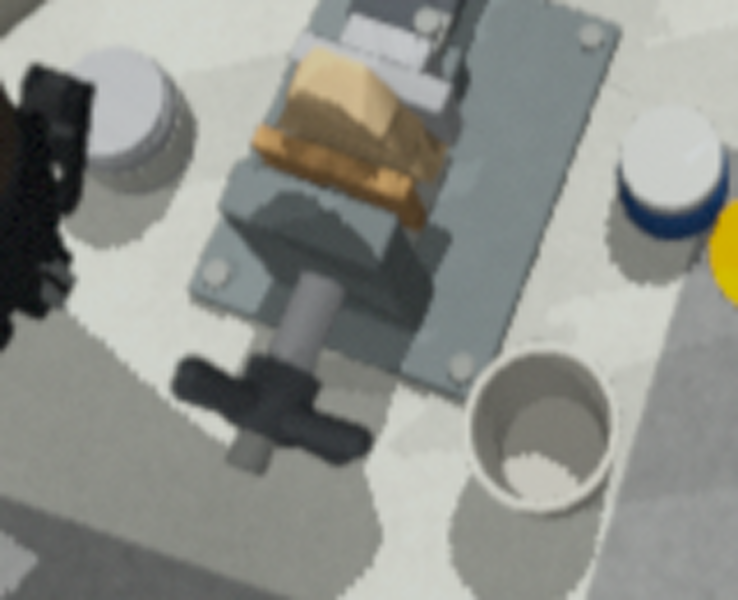

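The nut's upper arms now lean to about 60° and -30°, with the nut at (275,390) in the crop. That makes the angle about 240°, or 4.2 rad. The fir still stands between the cork and the aluminium jaw. I'll cross-check the jaw advance and the lever position.

```bash
python3 - <<'E'
from clampfit import *
yaw=np.radians(3.1);o=np.array([549.5,-228.]);A=np.array([[np.cos(yaw),np.sin(yaw)],[-np.sin(yaw),np.cos(yaw)]])
for f in("scene0.npz","s2.npz"):
    Z=cloud("scene",np.load(f)["d"]).reshape(-1,3);L=np.c_[(Z[:,:2]-o)@A.T,Z[:,2]]
    q=L[(abs(L[:,0])<34)&(L[:,2]>144)&(L[:,2]<152)&(L[:,1]>-33)&(L[:,1]<0)];print("jaw top y",np.percentile(q[:,1],[5,50,95]).round(1))
    q=L[(abs(L[:,0])<40)&(L[:,2]>66)&(L[:,2]<84)&(L[:,1]>65)&(L[:,1]<190)];m=q[:,1]<q[:,1].max()-8
    print("lever ymax",q[:,1].max().round(1),cv2.fitLine(q[m][:,:2].astype(np.float32),cv2.DIST_HUBER,0,.01,.01).ravel().round(3))
E
python3 go.py 560 -20 235 93.1
```

```text
jaw top y [-18.9 -12.3  -5.2]
lever ymax 167.1 [ 4.30000e-02 -9.99000e-01 -1.68700e+00  1.11549e+02]
jaw top y [-26.6 -17.6  -2.6]
lever ymax 160.0 [ 3.60000e-02 -9.99000e-01 -1.86700e+00  1.08698e+02]
d [-0.0919  0.3592 -0.0401] w [ 0.    -0.     0.001] yaw 93.18 |d| 0.373 rows>= 6.0 clock 17.68 pos [ 488.2 -383.8  194.9] F [-0.4  0.2 -0.3] tilt [-1.e-04  0.e+00 -1.e+00]
```

```bash
python3 go.py 582.4 -97 270 93.1; python3 -m handwheel '[[0,0,-0.04,0,0,0,-1],[0,0,-0.075,0,0,0,-1],[-0.02,0.05,-0.075,0,0,0,-1],[-0.04,0.11,-0.075,0,0,0,-1],[-0.06,0.17,-0.075,0,0,0,-1],[-0.08,0.23,-0.075,0,0,0,-1],[-0.11,0.282,-0.075,0,0,0,-1],[-0.11,0.282,-0.075,0,0,0,-1],[-0.11,0.282,-0.075,0,0,0,-1],[-0.11,0.282,-0.075,0,0,0,-1]]'; python3 go.py 582.4 -97 60 93.1; python3 - <<'E'
import numpy as np
t=np.radians(np.arange(0,100,7.5));off=9+11*np.cos(t)+14.5*np.sin(t)
p=np.c_[1-105*np.sin(t)+off*np.cos(t),24+105*np.cos(t)+off*np.sin(t)]
for a,q in zip(np.degrees(t),p): print(a,q.round(0),"tool from (40,129):",((40-q[0])/1e3).round(3),((q[1]-129)/1e3).round(3))
E
```

```text
d [-0.11    0.2811 -0.0751] w [ 0.    -0.     0.001] yaw 93.18 |d| 0.311 rows>= 5.0 clock 17.68 pos [ 488.2 -383.8  194.9] F [-0.4  0.2 -0.3] tilt [-1.e-04  0.e+00 -1.e+00]
clock: 18.92
position: [581.2, -97.1, 270.1]
ee_rot: [-0.027, 1.0, -0.0, -0.0]
contact_force: [-1.0, 0.5, 0.2]
gripper_width: 0.1
grasp_force: 0.0
d [-1.300e-03  1.000e-04  2.101e-01] w [-0.    -0.001 -0.   ] yaw 93.07 |d| 0.21 rows>= 4.0 clock 18.93 pos [581.2 -97.1 270.1] F [-1.   0.5  0.2] tilt [-5.e-04 -2.e-04 -1.e+00]
0.0 [ 21. 129.] tool from (40,129): 0.019 0.0
7.499999999999999 [  9. 131.] tool from (40,129): 0.031 0.002
14.999999999999998 [ -4. 131.] tool from (40,129): 0.044 0.002
22.5 [-16. 130.] tool from (40,129): 0.056 0.001
29.999999999999996 [-29. 128.] tool from (40,129): 0.069 -0.001
37.5 [-42. 123.] tool from (40,129): 0.082 -0.006
45.0 [-54. 117.] tool from (40,129): 0.094 -0.012
52.50000000000001 [-66. 109.] tool from (40,129): 0.106 -0.02
59.99999999999999 [-76. 100.] tool from (40,129): 0.116 -0.029
67.5 [-86.  89.] tool from (40,129): 0.126 -0.04
75.0 [-94.  76.] tool from (40,129): 0.134 -0.053
82.5 [-100.   62.] tool from (40,129): 0.14 -0.067
90.0 [-104.   48.] tool from (40,129): 0.144 -0.082
97.5 [-106.   32.] tool from (40,129): 0.146 -0.097
```

```bash
python3 -m handwheel '[[-0.001,0,0.06,0,0,0,-1],[-0.001,0,0.12,0,0,0,-1],[-0.001,0,0.17,0,0,0,-1],[-0.001,0,0.21,0,0,0,-1],[-0.001,0,0.21,0,0,0,-1],[-0.001,0,0.21,0,0,0,-1]]'; python3 -m handwheel '[[0.01,0,0,0,0,0,-1],[0.02,0,0,0,0,0,-1],[0.031,0.002,0,0,0,0,-1],[0.044,0.002,0,0,0,0,-1],[0.056,0.001,0,0,0,0,-1],[0.069,-0.001,0,0,0,0,-1],[0.076,-0.003,0,0,0,0,-1],[0.082,-0.006,0,0,0,0,-1],[0.082,-0.006,0,0,0,0,-1]]'; python3 go.py 582.4 -97 60 93.1
```

```text
clock: 19.68
position: [583.7, -97.0, 62.1]
ee_rot: [-0.027, 1.0, -0.0, 0.002]
contact_force: [0.8, -0.6, 0.7]
gripper_width: 0.3
grasp_force: 0.0
clock: 20.8
position: [499.8, -107.0, 60.1]
ee_rot: [-0.027, 1.0, 0.0, -0.001]
contact_force: [0.9, 0.5, 0.4]
gripper_width: 0.1
grasp_force: 0.4
d [-0.083   0.0055 -0.0001] w [ 0.    -0.002  0.   ] yaw 93.1 |d| 0.083 rows>= 2.0 clock 20.8 pos [ 499.8 -107.    60.1] F [0.9 0.5 0.4] tilt [-0.0019  0.     -1.    ]
```

```bash
python3 -m handwheel '[[0.006,-0.003,0,0,0,0,-1],[0.012,-0.006,0,0,0,0,-1]]'; python3 -m handwheel '[[0.006,-0.004,0,0,0,0,-1],[0.012,-0.008,0,0,0,0,-1],[0.012,-0.008,0,0,0,0,-1]]'; python3 go.py 582.4 -97 60 93.1
```

```text
clock: 21.05
position: [491.6, -112.8, 60.6]
ee_rot: [-0.028, 1.0, 0.0, 0.003]
contact_force: [8.4, 4.7, -3.6]
gripper_width: 0.0
grasp_force: 4.4
clock: 21.42
position: [482.2, -120.8, 60.9]
ee_rot: [-0.028, 1.0, 0.001, 0.005]
contact_force: [9.5, 4.9, -4.8]
gripper_width: 0.1
grasp_force: 4.9
d [-0.1013  0.0182  0.002 ] w [0.001 0.011 0.002] yaw 93.21 |d| 0.103 rows>= 2.0 clock 21.43 pos [ 482.2 -120.8   60.9] F [ 9.5  4.9 -4.8] tilt [ 0.0105  0.0013 -0.9999]
```

```bash
python3 -m handwheel '[[0.005,-0.005,0,0,0,0,-1],[0.010,-0.009,0,0,0,0,-1],[0.015,-0.015,0,0,0,0,-1],[0.020,-0.020,0,0,0,0,-1],[0.024,-0.027,0,0,0,0,-1],[0.028,-0.033,0,0,0,0,-1],[0.031,-0.04,0,0,0,0,-1],[0.034,-0.047,0,0,0,0,-1],[0.034,-0.047,0,0,0,0,-1]]'; python3 go.py 582.4 -97 60 93.1
```

```text
clock: 22.55
position: [449.5, -169.7, 61.0]
ee_rot: [-0.028, 1.0, 0.0, 0.003]
contact_force: [2.9, 5.0, 2.0]
gripper_width: 0.4
grasp_force: 2.5
d [-0.1367  0.0651  0.0018] w [0.    0.006 0.002] yaw 93.22 |d| 0.151 rows>= 3.0 clock 22.55 pos [ 449.5 -169.7   61. ] F [2.9 5.  2. ] tilt [ 6.1e-03  7.0e-04 -1.0e+00]
```

Next I go to 90° and a bit over, in small steps, watching the force.

```bash
python3 -m handwheel '[[0.002,-0.008,0,0,0,0,-1],[0.004,-0.015,0,0,0,0,-1],[0.004,-0.015,0,0,0,0,-1]]'; python3 -m handwheel '[[0,-0.004,0,0,0,0,-1],[0,-0.004,0,0,0,0,-1]]';python3 -m handwheel '[[0,-0.004,0,0,0,0,-1],[0,-0.004,0,0,0,0,-1]]'; python3 go.py 582.4 -97 60 93.1
```

```text
clock: 22.92
position: [441.3, -186.0, 59.7]
ee_rot: [-0.027, 1.0, 0.0, -0.002]
contact_force: [0.5, -0.5, -1.0]
gripper_width: -0.2
grasp_force: 0.0
clock: 23.18
position: [441.2, -189.8, 59.5]
ee_rot: [-0.027, 1.0, 0.001, -0.002]
contact_force: [-1.6, 2.8, -0.1]
gripper_width: -0.2
grasp_force: 1.6
clock: 23.42
position: [441.1, -191.1, 59.4]
ee_rot: [-0.026, 1.0, 0.002, -0.002]
contact_force: [-3.9, 20.3, 2.7]
gripper_width: -0.0
grasp_force: 10.1
d [-0.1461  0.0865 -0.0009] w [ 0.005 -0.005 -0.001] yaw 93.02 |d| 0.17 rows>= 3.0 clock 23.43 pos [ 441.1 -191.1   59.4] F [-3.9 20.3  2.7] tilt [-0.0049  0.0046 -1.    ]
```

The lever is at its stop, about 1.6 rad. I withdraw and check.

```bash
python3 -m handwheel '[[0,0.02,0,0,0,0,-1],[0,0.06,0,0,0,0,-1],[0,0.08,-0.04,0,0,0,-1],[0,0.08,-0.1,0,0,0,-1],[0,0.12,-0.15,0,0,0,-1],[0,0.16,-0.2,0,0,0,-1],[0,0.16,-0.2,0,0,0,-1],[0,0.16,-0.2,0,0,0,-1]]'; python3 nut.py; python3 - <<'E'
from clampfit import *
yaw=np.radians(3.1);o=np.array([549.5,-228.]);A=np.array([[np.cos(yaw),np.sin(yaw)],[-np.sin(yaw),np.cos(yaw)]])
for n in("scene","top"):
    im,d=get_image(n);Z=cloud(n,d).reshape(-1,3);L=np.c_[(Z[:,:2]-o)@A.T,Z[:,2]]
    if n=="scene": cv2.imwrite("pics/f1.png",cv2.resize(im[150:470,130:390],(488,600),interpolation=cv2.INTER_CUBIC))
    q=L[(L[:,0]>-135)&(L[:,0]<-40)&(L[:,2]>66)&(L[:,2]<84)&(abs(L[:,1]-24)<30)]
    if len(q)>5: print(n,"lever",len(q),q[:,0].min(),cv2.fitLine(q[:,:2].astype(np.float32),cv2.DIST_HUBER,0,.01,.01).ravel().round(3))
    q=L[(abs(L[:,0])<34)&(L[:,2]>156)&(L[:,2]<207)&(L[:,1]>-75)&(L[:,1]<-10)]
    for z in(165,185,203): w=q[abs(q[:,2]-z)<5]; print(n,z,np.percentile(w[:,0],[2,98]).round(1),np.percentile(w[:,1],[2,98]).round(1))
E
```

```text
clock: 24.42
position: [434.4, -34.3, 260.2]
ee_rot: [-0.028, 1.0, -0.0, 0.0]
contact_force: [-1.1, 0.6, -0.2]
gripper_width: -0.2
grasp_force: 0.0
scene [(-120, 28), (-110, 3), (-40, 3), (-30, 78), (-20, 35), (40, 16), (50, 100), (60, 11), (140, 21)]
top [(-120, 48), (-110, 28), (-40, 14), (-30, 48), (-20, 11), (30, 3), (40, 24), (50, 67), (60, 3), (130, 7), (140, 13)]
scene lever 371 -134.81227501422586 [ 1.0000e+00  1.6000e-02 -8.5957e+01  2.0092e+01]
scene 165 [-20.8  23.9] [-62.7 -50.1]
scene 185 [-18.4  21.1] [-62.5 -44.1]
scene 203 [-10.5  13.8] [-62.3 -44.6]
top lever 274 -134.93088824018426 [ 9.9600e-01 -8.7000e-02 -9.3890e+01  2.2304e+01]
top 165 [-22.9  20.4] [-54.9 -43. ]
top 185 [-21.   18.3] [-61.5 -43.3]
top 203 [-14.3  13.4] [-61.3 -43.6]
```

View pics/f1.png

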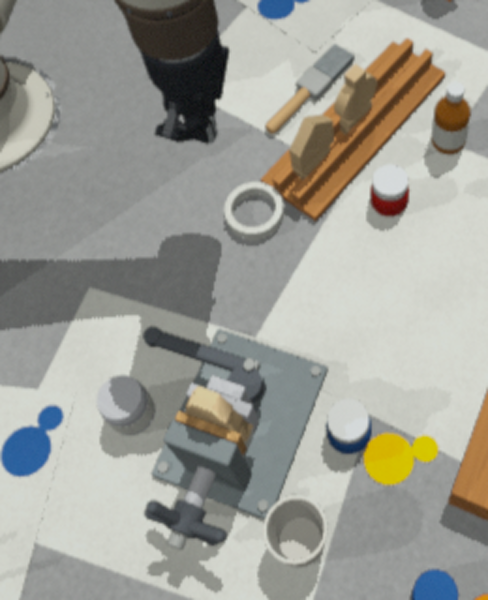

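The lever lies closed along the clamp's -x at (200,350). The fir stands upright and is pressed about 5 mm into the sprung pad. The bystanders and the other two blanks are in place.

```bash
python3 -c "
from bench import *
print(job_done())"
```

```text
the job is handed in; nothing more can be done
None
```

The fir tree is upright and centred between the jaws and gripped hard: nut at about 4.2 rad, lever closed at about 1.6 rad, nothing else moved, and the job was handed in at about 25 s.

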